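# Load the heel die and start its timer

### The arm

A 6-joint arm with a two-finger parallel gripper is mounted at the origin on the work surface. World frame = base frame: x ahead of the robot, y to its left, z up, the work surface at z = 0. Lengths are in mm, angles in rad, forces in N, time in s.
With the tool pointing down it reaches from about 300 to 775 mm from the base axis. Payload 14.6 kg.
Tool frame: the origin (TCP) lies on the centre line of the jaws, within the pads' length; the fingertips stand 17 mm ahead of it and the grasp point (between the pads) lies 2 mm behind it; z points along the fingers, y is the line along which they close (so a half turn about z gives the same grasp; the last joint's range is limited). The gripper opens to 85 mm and grips with 20 to 120 N. Pads are 22 mm wide; open, the fingers measure 114 mm over their backs; the gripper's body (76 mm by 85 mm) begins 54 mm behind the grasp point. The pads swing forward as they close: fully open they stand 13 mm farther back than shut.
Start: joints at [-1.375, 0.3, 1.521, -0, 1.321, -0.067], TCP at [142.875, -531.108, 248.281] pointing down, gripper open.
Joint ranges: [-3.03, 3.03], [-0.79, 2.21], [0.23, 2.52], [-1.04, 4.18], [0, 3.07], [-2.55, 2.55]. Speed limits (rad/s): [2.22, 2.22, 2.57, 3.14, 3.14, 3.14].

### API

Orientations are given as a unit quaternion [w, x, y, z].
In Python, from rig import telemetry, get_image, camera_params, job, trace gives the robot as it stands.
- The arm moves only by the tool carry_out, never from a script. Its argument "moves" is a list of rows, each a list of 4 numbers: the shift along the tool's x, y, z in m, then the turn about the tool's z in rad. In form: [[tx, ty, tz, roll], ...]. A call has 1 to 12 rows; each row shifts and turns the commanded pose from where the row before left it, along the tool's axes as they then stand; what a row does not reach is not made up. A row lasts 1/10 s, in which the tool goes at most 50 mm and 8.59 degrees, less where a joint would pass 70% of its speed; a pose out of reach is approached as far as the arm can. A call with a gripper value outside its range is refused whole. "grip" is the opening, from 0 (shut) to 1 (fully open), set as the call begins (left out, the last holds). The fingers move at their own pace and stop on an object; "grip_force" is the grip in N (left out, the last holds). Time passes only in rows, so rows that do not move let the fingers close. It gives the time, the measured TCP pose, the force, the opening and the grip force at its end, in the units of the state.
- telemetry.get_obs(): the state, without advancing time (a new reading comes with each control period).
- get_image(name): name is "scene" or "top" or "wrist"; returns the picture (420x560x3 uint8, red, green, blue); there is no depth.
- camera_params(name): a dict with "fx", "fy", "cx", "cy" (pixels), "xyz" and "rotation" of the camera in the world; the wrist camera has in their place "tool_from_camera" (4x4, takes a point from camera to tool coordinates, whose origin is the TCP and whose axes are the flange's). Camera axes: x right, y down, z forward; pixel columns grow to the right and rows downward; lengths in mm; the calibration is good to about 2 mm. A picture is of the moment at which its call begins: read the wrist's pose just before it. camera_params takes no time and is no camera call.
- job.sign_off(): hands the job in; it is judged then, once.
Trained networks look in the newest picture that a camera, given by its name, has taken for a name from the list of things; names that differ only in an ending like _2 or _b are one class to them, and where a whole thing is asked for, a point or a joint stands for the part that bears it (a point fixed in the world has none). Each returns a list of dicts, best first, with "conf" (0 to 1); they miss things now and then, are a little off and sometimes report something else, mostly with a low value. They report only what shows in the picture. A call takes as long as a camera call.
- trace(camera, label): "region" (420x560 bool, what is visible of it) and "position" ([column, row] in pixels, amid what is visible of it).
The state is a dict: "time_s": time; "q": joint angles; "qd": joint speeds; "effort": joint torques, N m; "ee_pos": TCP position; "eef_rot": TCP orientation; "force": force on the tool from outside, world axes, zero at the start; "torque": the same for the moment, N m; "opening": opening from 0.0 (shut) to 1.0 (fully open); "grip_force": force on a finger pad.
Only numpy, scipy, OpenCV 4.12 (cv2) and the standard library are available. Lean on these libraries where they do the work, as an engineer would, in place of code of your own. Each camera call takes 0.05 s, during which the arm holds its last target. There are 200 camera calls.

### The job

Take the two finished heels (the black-topped ones) out of the die block and put them in the wooden tray, seat every wooden heel blank fully down in a die cavity of its own outline (round or square, any free one), and turn the selector knob on the timer box to its third click from off. When all that is done, press the start button fully and let it go, and leave the blanks seated, the finished heels in the tray and the knob on its third click; do not shove the brass tin about.

Things in the scene. Friction and masses are not known exactly. Their poses are not given: they have to be found in the camera images.
- die: fixed aluminium die block, 100 (its x) by 390 (its y) by 30 mm high; a row of five open cavities 74 mm apart along y, 10 mm deep: round, square, round, square, round (66 mm across; 60 mm, sides along x and y). Seated blanks stand 20 mm proud, only about 15 mm apart along y: grip across x to load. Origin: centre of underside; turned a little from start to start
- cavity0 (a point): centre of the floor of cavity 0 of the die block (round, 66 mm across); its axes are the block's
- cavity1 (a point): centre of the floor of cavity 1 of the die block (square, 60 mm); its axes are the block's; a finished heel stands in it at the start
- cavity2 (a point): centre of the floor of cavity 2 of the die block (round, 66 mm across); its axes are the block's; a finished heel stands in it at the start
- cavity3 (a point): centre of the floor of cavity 3 of the die block (square, 60 mm); its axes are the block's
- cavity4 (a point): centre of the floor of cavity 4 of the die block (round, 66 mm across); its axes are the block's
- round1: round wooden block-heel blank, plain light wood, 30 mm high, upright, its lower edge bevelled 4 mm; origin at the centre of its underside, z up. Stands on the bench in front of the die block; it may be absent. 62 mm in diameter
- round2: round wooden block-heel blank, plain light wood, 30 mm high, upright, its lower edge bevelled 4 mm; origin at the centre of its underside, z up. Stands on the bench in front of the die block; it may be absent. 62 mm in diameter
- round3: round wooden block-heel blank, plain light wood, 30 mm high, upright, its lower edge bevelled 4 mm; origin at the centre of its underside, z up. Stands on the bench in front of the die block; it may be absent. 62 mm in diameter
- square1: square wooden block-heel blank, plain light wood, 30 mm high, upright, its lower edge bevelled 4 mm; origin at the centre of its underside, z up. Stands on the bench in front of the die block; it may be absent. 56 mm wide, its sides along its x and y
- square2: square wooden block-heel blank, plain light wood, 30 mm high, upright, its lower edge bevelled 4 mm; origin at the centre of its underside, z up. Stands on the bench in front of the die block; it may be absent. 56 mm wide, its sides along its x and y
- done_round: finished round heel left in the middle cavity (cavity 2) of the die block from the last batch: 62 mm in diameter, 30 mm high, light wood with a black rubber layer as its top 6 mm; origin at the centre of its underside, z up
- done_square: finished square heel left in the square cavity 1 of the die block from the last batch: 56 mm wide, its sides along its x and y, 30 mm high, light wood with a black rubber layer as its top 6 mm; origin at the centre of its underside, z up
- tray: dark wooden tray for finished work, open at the top, 170 mm (its x) by 150 mm (its y), 35 mm high, walls and floor 5 mm thick, fixed to the bench to one side of the die block (left or right); it takes two heels side by side along its x. Origin at the centre of its underside, z up
- timer: grey timer box fixed to the bench on the other side, 110 mm (its x) by 140 mm (its y) by 50 mm high, flat top, with the selector knob 30 mm from its centre towards its -y and the start button 40 mm from its centre towards its +y; origin at the centre of its underside
- selector (a joint): angle of the selector knob in rad, 0 at the off stop, growing clockwise seen from above; seven click positions 24 degrees (0.419 rad) apart, from off to the sixth click = 2.513 (a stop); it snaps to the nearest when let go, takes about 0.06 N m to turn. The third click is 1.257. Starts somewhere between off and the second click, normally on a click
- selector_grip (a point): point on the knob's axis 87 mm above the bench at which to grip its bar; turns with the knob. The bar is 14 mm thick and 49 mm long, along this frame's x, and stands from 56 to 94 mm above the bench; the white pointer mark is at its -x end and at off points to the timer box's -x, at the first of seven white ticks
- start (a joint): travel of the start button in m, 0 up, 0.006 fully down, sprung (about 5 N fully down); 0.004 counts as pressed
- start_top (a point): centre of the top face of the black round start button, 30 mm across, 64 mm above the bench, pressed downwards; rises again by itself
- wax_tin: a thing to leave alone: low brass-coloured tin with a steel lid, 80 mm in diameter, about 35 mm high; origin under its centre

How it is judged (in metres and radians):
On the way, in this order (a step that is already met when the one before it is completed fails the run):
1. every blank is seated in a cavity of its own outline, the finished heels lie in the tray and the selector is on its third click, let go (z of each of round1, round2, round3, square1, square2 in the frame of die below 0.0235 m and angle between each of round1, round2, round3, square1, square2's own z axis and vertical below 0.08 rad and (horizontal distance between round1 and cavity0 below 0.006 m or horizontal distance between round1 and cavity2 below 0.006 m or horizontal distance between round1 and cavity4 below 0.006 m) and linear speed of each of round1, round2, round3, square1, square2, done_round, done_square below 0.02 m/s and (horizontal distance between round2 and cavity0 below 0.006 m or horizontal distance between round2 and cavity2 below 0.006 m or horizontal distance between round2 and cavity4 below 0.006 m) and (horizontal distance between round3 and cavity0 below 0.006 m or horizontal distance between round3 and cavity2 below 0.006 m or horizontal distance between round3 and cavity4 below 0.006 m) and (horizontal distance between square1 and cavity1 below 0.006 m or horizontal distance between square1 and cavity3 below 0.006 m) and (horizontal distance between square2 and cavity1 below 0.006 m or horizontal distance between square2 and cavity3 below 0.006 m) and x of done_round in the frame of tray between -0.08 and 0.08 m and y of done_round in the frame of tray between -0.07 and 0.07 m and z of each of done_round, done_square in the frame of tray below 0.04 m and x of done_square in the frame of tray between -0.08 and 0.08 m and y of done_square in the frame of tray between -0.07 and 0.07 m and value of joint selector between 1.13664 and 1.37664 rad and contact force between selector and the fingers below 0.2 N), for 0.2 s.
2. then the start button is pressed (value of joint start above 0.004 m), for 0.05 s.
At the end, for the whole second after the job is handed in: each blank at rest in a cavity of its outline (within 3.5 mm of the floor, 6 mm of its centre, tilt under 0.08 rad); finished heels at rest in the tray (80 mm along x, 70 along y of its centre, underside below 40 mm); selector within 0.12 rad of click three; button up (under 2 mm) (all of step 1 and value of joint start below 0.002 m); the robot touches nothing.
It fails at once if the wax tin is moved by more than 40 mm (distance of wax_tin from where it was at the start of the episode above 0.04 m).
Of round1, round2, round3, square1, square2 only 3 to 5 are there at a start; the rules pass over those that are not, and their reading is None.
At some moment in a run one of round1, round2, round3, square1, square2 may be knocked a few centimetres aside while the robot is not near it.
Once in a run the grip may slacken for a moment while it holds something.
It also fails if it takes over 208 s, if anything falls off the work surface, if the arm or the gripper's body presses on something with over 40 N, if the wrist force passes 120 N, or if a joint passes its speed limit or range.

## Working session

There is one attempt and no reset: what is moved stays moved. The work goes in short steps, Python scripts to look and compute and a tool call to move; the robot and the scene stay as the last step left them, time stands still between calls to the robot, and variables do not carry over. Pictures are saved under pics/ and viewed, at most 14 in all, crops included, and the job is handed in when it is done.

Besides the shell and the picture viewer there is one more tool, called after "Request:" as name(argument=value, ...) on one line, values as JSON. carry_out: Moves the arm, as the interface text tells. Its arguments: {"type":"object","properties":{"moves":{"type":"array","items":{"type":"array","items":{"type":"number"}}},"grip":{"type":"number"},"grip_force":{"type":"number"}},"required":["moves"]}

```bash
ls; mkdir -p pics; python3 - <<'E'
from rig import telemetry,get_image,camera_params
import cv2
print(telemetry.get_obs())
for n in("top","scene"):
    cv2.imwrite(f"pics/{n}0.png",get_image(n)[:,:,::-1]); print(n,camera_params(n))
print(camera_params("wrist"))
E
```

```text
pics
{'time_s': 0.0, 'q': array([-1.37460285e+00,  3.00501399e-01,  1.52161987e+00, -1.09713066e-05,
        1.32072185e+00, -6.66196486e-02]), 'qd': array([-1.09119637e-03, -5.89741753e-06,  5.45813157e-04, -5.18584141e-04,
       -8.64589268e-04, -7.09433132e-04]), 'effort': array([ 4.19065991e-04, -5.43498766e+01, -3.61794484e+01, -1.70263451e-06,
        4.00102814e-03, -6.38628393e-06]), 'ee_pos': array([ 142.8279047 , -530.89018211,  247.68827898]), 'eef_rot': array([-6.23579426e-04,  9.91378202e-01,  1.31030032e-01, -4.57817450e-05]), 'force': array([-0.02173571, -0.74948725,  0.28902408]), 'torque': array([-0.01753442, -0.01541988, -0.01445801]), 'grip_force': 0.0, 'opening': 0.9981473041830065}
top {'fx': 407.61066239573944, 'fy': 407.61066239573944, 'cx': 280.9966347704488, 'cy': 208.3193378287373, 'xyz': array([ 350.37048432,    9.1483891 , 1150.64059692]), 'rotation': array([-0.05387797,  0.70522163, -0.70463467,  0.05700525])}
scene {'fx': 422.49962403464934, 'fy': 422.49962403464934, 'cx': 280.7875620652389, 'cy': 202.37442022726995, 'xyz': array([1.35452068e+03, 8.41553396e-02, 8.11935203e+02]), 'rotation': array([-0.30134237,  0.64515731,  0.64142268, -0.28555518])}
{'fx': 293.060005909153, 'fy': 293.060005909153, 'cx': 274.2465022817701, 'cy': 208.39861139615718, 'tool_from_camera': array([[ 7.27691689e-05, -9.53790844e-01, -3.00471331e-01,
         7.72126100e+01],
       [ 9.99999891e-01, -6.91108069e-05,  4.61562890e-04,
         3.30302133e-01],
       [-4.61000274e-04, -3.00471332e-01,  9.53790735e-01,
        -1.24708488e+02],
       [ 0.00000000e+00,  0.00000000e+00,  0.00000000e+00,
         1.00000000e+00]])}
```

View pics/top0.png

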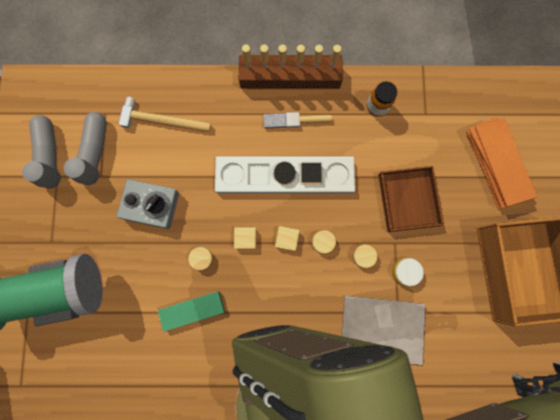

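View pics/scene0.png

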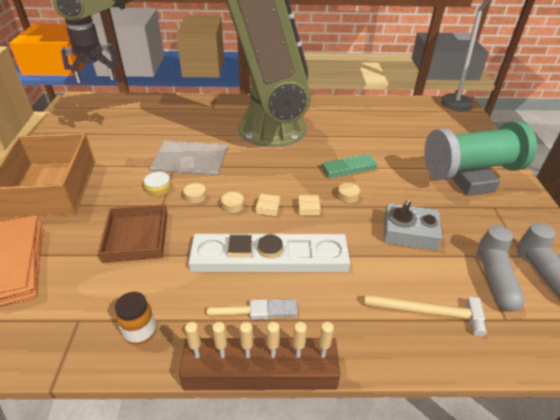

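The top view shows all five blanks: rounds at (200,259), (324,242) and (366,257), squares at (245,238) and (287,238). The die is at (285,174), with the done round at (285,173) and the done square at (312,173). The tray is at (410,199), right of the die, the timer at (148,203), and the tin at (409,272). The scene view agrees.

```bash
cat > h.py <<'E'
import numpy as np, cv2
from scipy.spatial.transform import Rotation as R
from scipy.optimize import minimize
from rig import telemetry,get_image,camera_params,trace
def quat(q): return R.from_quat(np.r_[q[1:],q[0]]).as_matrix()
def cam(name,o=None):
    p=camera_params(name); K=(p['fx'],p['fy'],p['cx'],p['cy'])
    if name!='wrist': return K,quat(p['rotation']),np.array(p['xyz'])
    o=o or telemetry.get_obs(); T=np.array(p['tool_from_camera']); Rt=quat(o['eef_rot'])
    return K,Rt@T[:3,:3],Rt@T[:3,3]+o['ee_pos']
def proj(P,c):
    K,Rc,t=c; q=(np.atleast_2d(P)-t)@Rc
    return np.c_[K[0]*q[:,0]/q[:,2]+K[2],K[1]*q[:,1]/q[:,2]+K[3]]
def ray(px,z,c):
    K,Rc,t=c; d=Rc@np.array([(px[0]-K[2])/K[0],(px[1]-K[3])/K[1],1]); return t+d*(z-t[2])/d[2]
def prism(dx,dy,z0,z1,rnd=False):
    if rnd: a=np.arange(0,2*np.pi,.1); b=np.c_[np.cos(a),np.sin(a)]*dx/2
    else: b=np.array([[1,1],[-1,1],[-1,-1],[1,-1]])*[dx/2,dy/2]
    return np.r_[np.c_[b,0*b[:,:1]+z0],np.c_[b,0*b[:,:1]+z1]]
def place(m,x,y,a):
    c,s=np.cos(a),np.sin(a); return m@np.array([[c,s,0],[-s,c,0],[0,0,1]])+[x,y,0]
def fit(reg,m,c,a0=0,turn=True):
    """x,y,yaw of prism m so that its silhouette matches region"""
    S=4; g=cv2.GaussianBlur(reg.astype(np.float32),(0,0),1.2)
    v,u=np.nonzero(reg); p=ray((u.mean(),v.mean()),m[:,2].mean(),c)
    def cost(w):
        im=np.zeros(reg.shape,np.uint8)
        h=cv2.convexHull(proj(place(m,w[0],w[1],w[2]/100 if turn else a0),c).astype(np.float32))
        cv2.fillPoly(im,[np.round(h*16).astype(np.int32)],255,cv2.LINE_AA,4)
        return float(((cv2.GaussianBlur(im.astype(np.float32)/255,(0,0),1.2)-g)**2).sum())/reg.sum()
    best=None
    for a in ([a0] if not turn else [a0-.3,a0,a0+.3]):
        s=np.array([[p[0],p[1],a*100],[p[0]+8,p[1],a*100],[p[0],p[1]+8,a*100],[p[0],p[1],a*100+12]])
        r=minimize(cost,s[0],method='Nelder-Mead',options=dict(initial_simplex=s,xatol=.05,fatol=1e-5,maxiter=300))
        if best is None or r.fun<best.fun: best=r
    return best.x[0],best.x[1],(best.x[2]/100 if turn else a0),best.fun
def delta(x,y,z,yaw,o=None):
    """total tool-frame shift (m) and roll to reach TCP pose, tool x at yaw, tool down"""
    o=o or telemetry.get_obs(); M=quat(o['eef_rot']); cur=np.arctan2(M[1,0],M[0,0])
    d=M.T@(np.array([x,y,z])-o['ee_pos'])/1000; roll=-(yaw-cur)
    return np.round(np.r_[d,(roll+np.pi)%(2*np.pi)-np.pi],4)
E
python3 - <<'E'
from h import *
get_image('top'); c=cam('top')
S={'round1':(prism(62,62,0,30,1),0),'square1':(prism(56,56,0,30),1),'die':(prism(100,390,0,30),1),'tray':(prism(170,150,0,35),1),'timer':(prism(110,140,0,50),1),'wax_tin':(prism(80,80,0,35,1),0),'done_round':(prism(62,62,44,50,1),0),'done_square':(prism(56,56,44,50),1)}
for n,(m,t) in S.items():
    for r in trace('top',n):
        if r['conf']>.3: print(n,round(r['conf'],2),np.round(r['position']),r['region'].sum(),np.round(fit(r['region'],m,c,0,t),2))
E
```

```text
round1 0.94 [203. 258.] 439 [3.8867e+02 2.2960e+02 0.0000e+00 2.0000e-02]
round1 0.77 [322. 240.] 396 [ 4.3729e+02 -1.1143e+02  0.0000e+00  4.0000e-02]
round1 0.56 [364. 255.] 433 [ 3.9639e+02 -2.2574e+02  0.0000e+00  3.0000e-02]
square1 0.73 [288. 236.] 424 [ 4.4456e+02 -1.0510e+01 -1.5000e-01  2.0000e-02]
square1 0.58 [242. 240.] 455 [4.4646e+02 1.0660e+02 8.0000e-02 1.0000e-02]
die 0.96 [274. 176.] 4251 [ 6.2659e+02 -4.2100e+00  0.0000e+00  1.8000e-01]
tray 0.56 [413. 199.] 3456 [ 5.5701e+02 -3.5808e+02  1.1000e-01  1.0000e-02]
timer 0.6 [149. 204.] 2237 [ 5.3919e+02  3.7669e+02 -2.0000e-01  1.0000e-02]
wax_tin 0.56 [405. 270.] 711 [ 3.5394e+02 -3.4132e+02  0.0000e+00  6.0000e-02]
done_round 0.87 [285. 174.] 396 [ 6.2495e+02 -3.3400e+00  0.0000e+00  2.0000e-02]
done_round 0.66 [245. 236.] 460 [4.4356e+02 1.0334e+02 0.0000e+00 4.0000e-02]
done_square 0.93 [311. 173.] 421 [ 6.2499e+02 -7.7880e+01  3.0000e-02  2.0000e-02]
```

```bash
python3 - <<'E'
from h import *
print(delta(560,-20,260,1.5708))
E
```

```text
[ 0.5356 -0.3852 -0.0117 -1.308 ]
```

Request:
carry_out(moves=[[0.036,-0.026,0,0],[0.036,-0.026,0,0],[0.036,-0.026,0,0],[0.036,-0.026,0,0],[0.036,-0.026,0,0],[0.036,-0.026,0,0],[0.036,-0.026,0,0],[0.036,-0.026,0,0],[0.036,-0.026,0,0],[0.036,-0.026,0,0],[0.036,-0.026,0,0],[0.036,-0.026,0,0]], grip=1)

```text
time_s: 1.75
ee_pos: [479.9, -115.9, 248.5]
eef_rot: [0.0, 0.991, 0.131, 0.0]
force: [0.2, -0.0, -0.6]
opening: 1.001
grip_force: 0.0
```

Request:
carry_out(moves=[[0.036,-0.026,0,0],[0.036,-0.026,0,0],[0.03,-0.02,-0.01,0],[0,0,0,-0.145],[0,0,0,-0.145],[0,0,0,-0.145],[0,0,0,-0.145],[0,0,0,-0.145],[0,0,0,-0.145],[0,0,0,-0.145],[0,0,0,-0.145],[0,0,0,-0.145]])

```text
time_s: 2.95
ee_pos: [558.8, -21.6, 258.3]
eef_rot: [0.0, 0.706, 0.708, 0.0]
force: [-0.7, -0.5, -0.3]
opening: 1.004
grip_force: 0.0
```

```bash
cat > look.py <<'E'
import sys; from h import *
S={'round1':(prism(62,62,0,30,1),0),'square1':(prism(56,56,0,30),1),'die':(prism(100,390,0,30),1),'done_round':(prism(62,62,44,50,1),0),'done_square':(prism(56,56,44,50),1),'tray':(prism(170,150,0,35),1),'timer':(prism(110,140,0,50),1),'start_top':(prism(30,30,50,64,1),0)}
o=telemetry.get_obs(); im=get_image('wrist'); c=cam('wrist',o); cv2.imwrite('pics/w%d.png'%(o['time_s']*10),im[:,:,::-1])
print(o['time_s'],o['ee_pos'],delta(*o['ee_pos'],1.5708,o)[3])
for n in sys.argv[1:]:
    for r in trace('wrist',n):
        if r['conf']>.25: 
            v,u=np.nonzero(r['region']); m,t=S[n]
            print(n,round(r['conf'],2),np.round(r['position']),'cols',u.min(),u.max(),'rows',v.min(),v.max(),np.round(fit(r['region'],m,c,0,t),3))
E
python3 look.py die done_round done_square round1 square1; ls pics
```

```text
2.95 [558.78204118 -21.55374789 258.29958385] 0.0029
die 0.68 [330. 114.] cols 288 390 rows 0 304 [ 6.28701e+02 -2.53400e+00  0.00000e+00  2.30000e-01]
done_round 0.84 [335. 166.] cols 307 362 rows 141 195 [ 6.28317e+02 -1.76500e+00  0.00000e+00  6.00000e-03]
done_square 0.69 [330. 226.] cols 306 356 rows 203 251 [ 6.27714e+02 -7.51170e+01  1.80000e-02  1.70000e-02]
round1 0.57 [185. 243.] cols 159 210 rows 219 268 [ 4.38397e+02 -1.11361e+02  0.00000e+00  7.00000e-02]
round1 0.45 [182. 320.] cols 174 188 rows 306 334 [ 433.088 -255.27     0.      10.102]
square1 0.88 [173.  68.] cols 146 206 rows 38 95 [ 4.49045e+02  1.05713e+02 -2.00000e-03  2.70000e-02]
square1 0.58 [187. 170.] cols 159 211 rows 143 197 [ 4.47557e+02 -1.05620e+01 -1.76000e-01  2.10000e-02]
square1 0.38 [186. 241.] cols 159 210 rows 220 267 [ 4.39773e+02 -1.12009e+02 -5.22000e-01  1.47000e-01]
square1 0.31 [335. 168.] cols 307 362 rows 141 195 [ 6.34346e+02 -6.83100e+00 -2.36000e-01  9.40000e-02]
scene0.png
top0.png
w29.png
```

View pics/w29.png

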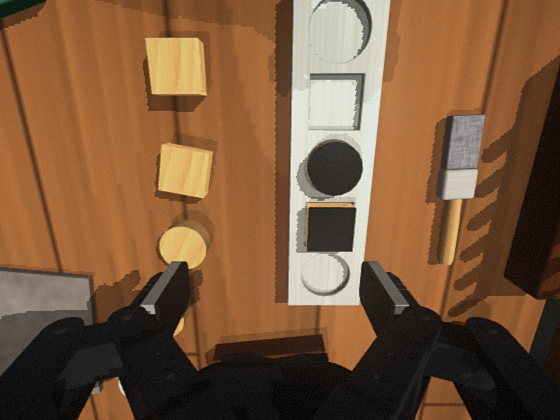

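The wrist view shows the die column: cavity 4 rim at (340,30), cavity 3 at (336,102), the done round at (335,167), the done square at (331,228) and cavity 0 at (325,273). Blanks are at (176,67), (185,171) and (184,246).

```bash
python3 - <<'E'
from h import *
c=cam('wrist')
for p in [(340,29.5),(325.5,273.5),(335.5,102),(289,304),(359,304),(293,0),(389,0)]: print(p,np.round(ray(p,30,c),1))
for a in (-.02,0,.02): print(a,np.round(proj(place(np.array([[-50,-195,30],[50,-195,30],[-50,160,30],[50,160,30],[0,148,30],[0,-148,30.]]),627.7,-3,a),c)).tolist())
print(delta(627.7,-76,130,1.5708))
E
```

```text
(340, 29.5) [630.  141.9  30. ]
(325.5, 273.5) [ 628.1 -149.6   30. ]
(335.5, 102) [629.3  69.6  30. ]
(289, 304) [ 579.  -197.7   30. ]
(359, 304) [ 677.6 -198.3   30. ]
(293, 0) [579.9 168.9  30. ]
(389, 0) [678.9 168.3  30. ]
-0.02 [[285.0, 304.0], [356.0, 304.0], [294.0, 12.0], [390.0, 14.0], [341.0, 26.0], [323.0, 274.0]]
0 [[288.0, 304.0], [359.0, 304.0], [291.0, 13.0], [387.0, 13.0], [338.0, 26.0], [325.0, 274.0]]
0.02 [[291.0, 305.0], [362.0, 303.0], [288.0, 15.0], [384.0, 12.0], [335.0, 26.0], [327.0, 274.0]]
[-0.054   0.0693  0.1283 -0.0065]
```

Request:
carry_out(moves=[[-0.027,0.035,0.04,-0.003],[-0.027,0.034,0.04,-0.003],[0,0,0.045,0],[0,0,0.045,0],[0,0,0.02,0],[0,0,0.018,0],[0,0,0,0]], grip=1)

```text
time_s: 3.95
ee_pos: [615.7, -67.0, 60.3]
eef_rot: [-0.002, 0.707, 0.707, -0.001]
force: [0.1, 0.4, -0.2]
opening: 1.001
grip_force: 0.0
```

Request:
carry_out(moves=[[0,0,0,0],[0,0,0,0],[0,0,0,0],[0,0,0,0],[0,0,0,0],[0,0,0,0],[0,0,0,0],[0,0,0,0]], grip=0, grip_force=60)

```text
time_s: 4.75
ee_pos: [618.8, -67.4, 67.0]
eef_rot: [0.003, 0.706, 0.708, 0.002]
force: [-4.8, 0.5, 23.1]
opening: 0.001
grip_force: 11.9
```

Request:
carry_out(moves=[[0,0,-0.02,0],[0,0,-0.02,0],[0,0,0,0],[0,0,0,0],[0,0,0,0],[0,0,0,0]], grip=1)

```text
time_s: 5.35
ee_pos: [616.5, -67.1, 102.0]
eef_rot: [-0.001, 0.706, 0.708, -0.0]
force: [0.7, -0.3, 0.1]
opening: 0.992
grip_force: 0.0
```

```bash
python3 look.py done_square done_round; python3 -c "
from h import *
print(delta(628,-76,48,1.5708),telemetry.get_obs()['opening'])"
```

```text
5.35 [616.50778799 -67.13102588 101.98015993] 0.0029
done_square 0.78 [292. 245.] cols 250 337 rows 203 291 [ 6.28577e+02 -7.47580e+01  3.00000e-03  3.70000e-02]
done_square 0.54 [243. 148.] cols 208 381 rows 0 366 [ 6.55693e+02 -4.91700e+01  4.84000e-01  9.83000e-01]
done_round 0.57 [295. 135.] cols 243 348 rows 82 189 [ 6.29388e+02 -3.24200e+00  0.00000e+00  8.00000e-03]
[-0.0089  0.0113  0.0543  0.0029] 0.9985927347979247
```

Request:
carry_out(moves=[[-0.004,0.006,0,0],[-0.004,0.006,0,0],[0,0,0.02,0],[0,0,0.02,0],[0,0,0.014,0],[0,0,0,0],[0,0,0,0]])

```text
time_s: 6.2
ee_pos: [629.2, -75.3, 49.2]
eef_rot: [0.0, 0.706, 0.708, 0.0]
force: [-0.3, -0.2, 0.1]
opening: 1.001
grip_force: 0.0
```

Request:
carry_out(moves=[[0,0,0,0],[0,0,0,0],[0,0,0,0],[0,0,0,0],[0,0,0,0],[0,0,0,0]], grip=0, grip_force=60)

```text
time_s: 6.8
ee_pos: [629.5, -75.2, 50.1]
eef_rot: [0.001, 0.706, 0.708, 0.001]
force: [0.2, -0.3, 6.4]
opening: 0.637
grip_force: 64.4
```

Request:
carry_out(moves=[[0,0,-0.03,0],[0,0,-0.03,0],[0,0,-0.03,0],[-0.034,-0.013,0,0],[-0.034,-0.013,0,0],[-0.034,-0.013,0,0],[-0.034,-0.013,0,0],[-0.034,-0.013,0,0],[-0.034,-0.013,0,0],[-0.034,-0.013,0,0],[-0.034,-0.013,0,0]])

```text
time_s: 7.9
ee_pos: [525.0, -348.7, 139.2]
eef_rot: [0.0, 0.706, 0.708, 0.0]
force: [0.7, 0.1, -1.3]
opening: 0.638
grip_force: 64.0
```

Request:
carry_out(moves=[[0,0,0,0.146],[0,0,0,0.146],[0,0,0,0.146],[0,0,0,0.146],[0,0,0,0.146],[0,0,0,0.146],[0,0,0,0.146],[0,0,0,0.146],[0,0,0,0.146],[0,0,0,0.146],[0,0,0,0],[0,0,0,0]])

```text
time_s: 9.1
ee_pos: [525.7, -347.4, 139.0]
eef_rot: [0.0, 0.998, 0.059, 0.0]
force: [0.2, 0.6, -1.5]
opening: 0.636
grip_force: 63.9
```

```bash
python3 -c "
from h import *
print(delta(520,-362,40,.11),telemetry.get_obs()['opening'])"; python3 look.py tray
```

```text
[-0.0074  0.0138  0.099   0.0083] 0.6355823338123763
9.1 [ 525.69118447 -347.42445261  138.95281255] -1.4525
tray 0.88 [300. 141.] cols 191 400 rows 58 271 [ 5.58559e+02 -3.58632e+02  1.18000e-01  2.17000e-01]
```

Request:
carry_out(moves=[[-0.004,0.007,0,0],[-0.004,0.007,0,0],[0,0,0.03,0],[0,0,0.03,0],[0,0,0.025,0],[0,0,0.014,0],[0,0,0,0],[0,0,0,0]])

```text
time_s: 10.0
ee_pos: [519.7, -362.8, 40.9]
eef_rot: [0.0, 0.998, 0.057, 0.0]
force: [0.4, -0.6, -0.9]
opening: 0.634
grip_force: 63.9
```

Request:
carry_out(moves=[[0,0,0,0],[0,0,0,0],[0,0,0,0],[0,0,0,0],[0,0,-0.01,0],[0,0,-0.03,0],[0,0,-0.04,0],[0,0,-0.03,0]], grip=0.9)

```text
time_s: 10.8
ee_pos: [519.6, -362.4, 153.1]
eef_rot: [0.001, 0.998, 0.057, 0.001]
force: [0.1, -0.6, 1.3]
opening: 0.901
grip_force: 0.0
```

```bash
python3 look.py done_square; python3 -c "
from h import *
print(delta(629,-3,150,1.5708))"
```

```text
10.8 [ 519.6308732  -362.44170983  153.08248516] -1.457
done_square 0.71 [275. 207.] cols 241 308 rows 174 242 [ 5.24010e+02 -3.62878e+02  1.20000e-01  4.10000e-02]
[ 0.1485 -0.3457  0.0045 -1.4569]
```

Request:
carry_out(moves=[[0.015,-0.0346,0,0],[0.015,-0.0346,0,0],[0.015,-0.0346,0,0],[0.015,-0.0346,0,0],[0.015,-0.0346,0,0],[0.015,-0.0346,0,0],[0.015,-0.0346,0,0],[0.015,-0.0346,0,0],[0.015,-0.0346,0,0],[0.015,-0.0346,0,0]], grip=1)

```text
time_s: 11.9
ee_pos: [629.2, 0.1, 149.9]
eef_rot: [-0.0, 0.998, 0.057, -0.0]
force: [0.8, 0.3, 0.6]
opening: 1.003
grip_force: 0.0
```

Request:
carry_out(moves=[[0,0,0,-0.146],[0,0,0,-0.146],[0,0,0,-0.146],[0,0,0,-0.146],[0,0,0,-0.146],[0,0,0,-0.146],[0,0,0,-0.146],[0,0,0,-0.146],[0,0,0,-0.146],[0,0,0,-0.142],[0,0,0,0]])

```text
time_s: 13.0
ee_pos: [628.9, -1.5, 149.8]
eef_rot: [-0.0, 0.707, 0.708, -0.0]
force: [-0.7, -0.4, 0.9]
opening: 1.002
grip_force: 0.0
```

```bash
python3 look.py done_round; python3 -c "
from h import *
print(delta(629,-3,51,1.5708))"
```

```text
13.0 [628.94460567  -1.4573176  149.81902199] 0.0013
done_round 0.8 [274. 214.] cols 236 312 rows 174 251 [ 6.29477e+02 -1.36200e+00  0.00000e+00  1.20000e-02]
done_round 0.71 [273. 142.] cols 204 343 rows 0 357 [632.667 117.058   0.      0.778]
[-0.0016  0.      0.0988 -0.0053]
```

Request:
carry_out(moves=[[0,0,0.03,0],[0,0,0.03,0],[0,0,0.025,0],[0,0,0.013,0],[0,0,0,0],[0,0,0,0]])

```text
time_s: 13.7
ee_pos: [629.6, -1.5, 52.9]
eef_rot: [0.0, 0.708, 0.706, 0.0]
force: [-0.6, 0.4, -0.1]
opening: 0.998
grip_force: 0.0
```

Request:
carry_out(moves=[[0,0,0,0],[0,0,0,0],[0,0,0,0],[0,0,0,0],[0,0,0,0],[0,0,0,0]], grip=0, grip_force=60)

```text
time_s: 14.3
ee_pos: [629.9, -1.5, 54.0]
eef_rot: [0.001, 0.708, 0.707, 0.001]
force: [-2.0, 0.2, 11.4]
opening: 0.691
grip_force: 63.0
```

Request:
carry_out(moves=[[0,0,-0.03,0],[0,0,-0.03,0],[0,0,-0.03,0],[-0.035,-0.003,0,0],[-0.035,-0.003,0,0],[-0.035,-0.003,0,0],[-0.035,-0.003,0,0],[-0.035,-0.003,0,0],[-0.035,-0.003,0,0],[-0.035,-0.003,0,0],[-0.035,-0.003,0,0]])

```text
time_s: 15.4
ee_pos: [604.6, -282.9, 142.6]
eef_rot: [0.0, 0.708, 0.707, 0.0]
force: [1.7, 0.2, -0.9]
opening: 0.69
grip_force: 65.4
```

Request:
carry_out(moves=[[-0.035,-0.003,0,0],[-0.035,-0.003,0,0],[0,0,0,0.146],[0,0,0,0.146],[0,0,0,0.146],[0,0,0,0.146],[0,0,0,0.146],[0,0,0,0.146],[0,0,0,0.146],[0,0,0,0.146],[0,0,0,0.146],[0,0,0,0.146]])

```text
time_s: 16.6
ee_pos: [598.8, -351.5, 142.5]
eef_rot: [0.0, 0.999, 0.052, 0.0]
force: [-0.1, -0.5, -0.2]
opening: 0.688
grip_force: 65.4
```

```bash
python3 -c "
from h import *
print(delta(597,-355,40,.11),telemetry.get_obs()['opening'])"; python3 look.py done_square
```

```text
[-0.0022  0.0033  0.1025 -0.0065] 0.6883928509173776
16.6 [ 598.7920459  -351.45903294  142.51006355] -1.4673
```

Request:
carry_out(moves=[[-0.002,0.003,0,0],[0,0,0.03,0],[0,0,0.03,0],[0,0,0.025,0],[0,0,0.014,0],[0,0,0,0],[0,0,0,0]])

```text
time_s: 17.4
ee_pos: [597.5, -355.0, 44.1]
eef_rot: [0.0, 0.998, 0.055, 0.001]
force: [-0.0, -0.3, -0.3]
opening: 0.692
grip_force: 65.4
```

Request:
carry_out(moves=[[0,0,0,0],[0,0,0,0],[0,0,0,0],[0,0,0,0],[0,0,-0.01,0],[0,0,-0.03,0],[0,0,-0.04,0],[0,0,-0.03,0]], grip=0.9)

```text
time_s: 18.2
ee_pos: [597.4, -354.8, 156.2]
eef_rot: [0.001, 0.998, 0.055, 0.001]
force: [0.5, -0.2, 0.1]
opening: 0.903
grip_force: 0.0
```

```bash
python3 look.py done_square done_round; python3 -c "
from h import *
print(delta(439,-112,200,1.5708))"
```

```text
18.2 [ 597.37352481 -354.78846843  156.22128262] -1.4609
done_square 0.75 [272. 281.] cols 244 303 rows 250 312 [ 5.31752e+02 -3.62285e+02  7.80000e-02  6.90000e-02]
done_square 0.53 [ 54. 145.] cols 0 116 rows 79 207 [ 6.46491e+02 -1.73020e+02 -1.04000e-01  4.95000e-01]
done_round 0.83 [276. 206.] cols 240 309 rows 170 241 [ 6.02767e+02 -3.55143e+02  0.00000e+00  8.50000e-02]
[-0.131  -0.2589 -0.0452 -1.4609]
```

Request:
carry_out(moves=[[0.0075,-0.038,-0.008,0],[0.0075,-0.038,-0.008,0],[0.0075,-0.038,-0.008,0],[0.0075,-0.038,-0.008,0],[0.0075,-0.038,-0.008,0],[0.0075,-0.038,-0.008,0],[0.0075,-0.038,-0.008,0],[0.0075,-0.038,-0.008,0],[0.0075,-0.038,-0.008,0],[0.0075,-0.038,-0.008,0]], grip=1)

```text
time_s: 19.35
ee_pos: [629.6, 32.9, 232.3]
eef_rot: [-0.0, 0.998, 0.055, -0.001]
force: [0.7, -0.6, 0.5]
opening: 1.005
grip_force: 0.0
```

Request:
carry_out(moves=[[0,0,0,-0.146],[0,0,0,-0.146],[0,0,0,-0.146],[0,0,0,-0.146],[0,0,0,-0.146],[0,0,0,-0.146],[0,0,0,-0.146],[0,0,0,-0.146],[0,0,0,-0.146],[0,0,0,-0.146],[0,0,0,0]])

```text
time_s: 20.45
ee_pos: [629.7, 31.3, 231.9]
eef_rot: [-0.001, 0.707, 0.708, -0.001]
force: [-0.4, -0.0, -0.2]
opening: 0.997
grip_force: 0.0
```

```bash
python3 look.py; python3 - <<'E'
from h import *
import glob,os
f=max(glob.glob('pics/w*.png'),key=os.path.getmtime); im=cv2.imread(f)
cv2.imwrite('pics/crop1.png',cv2.resize(im[:, 205:355],None,fx=2.8/2*1.0*1,fy=1.4))
print(f)
c=cam('wrist'); 
for y in (145,71,-3,-77,-151):
    p=np.round(proj([629,y,30],c)[0]).tolist(); print(y,p)
    q=proj(place(prism(66,66,30,30,1),629,y,0),c); cv2.polylines(im,[np.int32(q[:63]*16)],True,(0,0,255),1,cv2.LINE_AA,4)
cv2.imwrite('pics/ov1.png',cv2.resize(im[0:400,180:380],None,fx=1.5,fy=1.5,interpolation=cv2.INTER_CUBIC))
E
```

```text
20.45 [629.69220586  31.28348739 231.94930797] 0.0015
pics/w204.png
145 [273.0, 78.0]
71 [273.0, 151.0]
-3 [274.0, 215.0]
-77 [274.0, 271.0]
-151 [274.0, 320.0]
```

View pics/ov1.png

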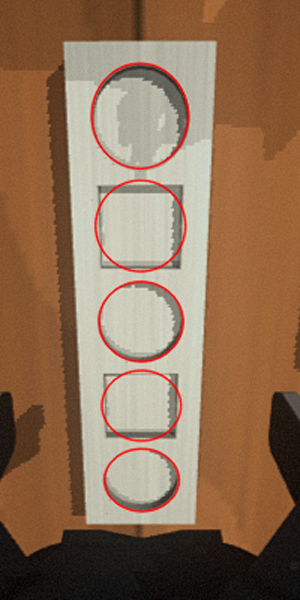

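Overlaid rims coincide with the cavities to about 1 px, which confirms the cavity centres at x=629, y=145, 71, -3, -77, -151.

Request:
carry_out(moves=[[-0.018,-0.024,0.008,0],[-0.018,-0.024,0.008,0],[-0.018,-0.024,0.008,0],[-0.018,-0.024,0.008,0],[-0.018,-0.024,0.008,0],[-0.018,-0.024,0.008,0],[-0.018,-0.024,0.008,0],[-0.018,-0.024,0.008,0],[0,0,0,0],[0,0,0,0]])

```text
time_s: 21.5
ee_pos: [437.9, -112.7, 169.0]
eef_rot: [0.0, 0.709, 0.705, 0.0]
force: [0.3, -0.1, 0.6]
opening: 1.004
grip_force: 0.0
```

```bash
python3 look.py round1; python3 -c "
from h import *
print(delta(438.5,-111.5,32,1.5708))"
```

```text
21.5 [ 437.86101159 -112.69672586  168.98763505] -0.0053
round1 0.94 [272. 199.] cols 242 306 rows 164 231 [ 4.3806e+02 -1.1181e+02  0.0000e+00  2.1000e-02]
round1 0.58 [238. 297.] cols 209 266 rows 266 328 [ 3.98496e+02 -2.25804e+02  0.00000e+00  3.00000e-02]
[ 8.000e-04 -1.000e-04  1.371e-01 -2.600e-03]
```

Request:
carry_out(moves=[[0.001,0,0.04,0],[0,0,0.04,0],[0,0,0.03,0],[0,0,0.018,0],[0,0,0.01,0],[0,0,0,0],[0,0,0,0]])

```text
time_s: 22.3
ee_pos: [438.5, -111.5, 31.6]
eef_rot: [0.0, 0.707, 0.707, 0.0]
force: [-0.2, -0.5, 1.0]
opening: 0.996
grip_force: 0.0
```

Request:
carry_out(moves=[[0,0,0,0],[0,0,0,0],[0,0,0,0],[0,0,0,0],[0,0,0,0],[0,0,0,0]], grip=0, grip_force=60)

```text
time_s: 22.9
ee_pos: [438.4, -111.7, 32.4]
eef_rot: [0.001, 0.708, 0.707, 0.0]
force: [-5.5, 2.9, 18.4]
opening: 0.692
grip_force: 60.4
```

Request:
carry_out(moves=[[0,0,-0.04,0],[0,0,-0.04,0],[-0.006,0.032,0,0],[-0.006,0.032,0,0],[-0.006,0.032,0,0],[-0.006,0.032,0,0],[-0.006,0.032,0,0],[-0.01,0.031,0,0],[0,0,0,0],[0,0,0,0]])

```text
time_s: 23.9
ee_pos: [628.6, -151.7, 110.6]
eef_rot: [-0.0, 0.708, 0.707, -0.0]
force: [0.4, 1.2, -0.8]
opening: 0.691
grip_force: 66.3
```

```bash
python3 -c "
from h import *
print(delta(629,-151,54,1.5708))"
```

```text
[ 0.0007  0.0004  0.0566 -0.0012]
```

Request:
carry_out(moves=[[0.001,0,0.02,0],[0,0,0.02,0],[0,0,0.01,0],[0,0,0.006,0],[0,0,0.002,0],[0,0,0,0],[0,0,0,0]])

```text
time_s: 24.6
ee_pos: [629.1, -150.8, 53.7]
eef_rot: [0.0, 0.707, 0.707, 0.0]
force: [0.5, -0.8, -0.5]
opening: 0.687
grip_force: 66.3
```

Request:
carry_out(moves=[[0,0,0.001,0],[0,0,0,0],[0,0,0,0],[0,0,0,0],[0,0,-0.02,0],[0,0,-0.04,0],[0,0,-0.04,0],[0,0,0,0]], grip=1)

```text
time_s: 25.4
ee_pos: [630.8, -151.3, 158.2]
eef_rot: [0.004, 0.707, 0.707, 0.002]
force: [1.3, -0.4, -0.1]
opening: 1.0
grip_force: 0.0
```

Request:
carry_out(moves=[[-0.01,-0.033,0,0],[-0.01,-0.033,0,0],[-0.01,-0.033,0,0],[-0.01,-0.033,0,0],[-0.01,-0.033,0,0],[-0.01,-0.033,0,0],[-0.015,-0.033,0,0],[0,0,0,0],[0,0,0,0]])

```text
time_s: 26.3
ee_pos: [397.7, -225.8, 152.1]
eef_rot: [0.0, 0.708, 0.706, 0.0]
force: [0.5, 0.4, -0.6]
opening: 0.998
grip_force: 0.0
```

```bash
python3 look.py round1; python3 -c "
from h import *
print(delta(398.5,-226,32,1.5708))"
```

```text
26.3 [ 397.70089118 -225.78353204  152.09983677] -0.0023
round1 0.91 [543. 123.] cols 517 559 rows 78 157 [ 6.49520e+02 -1.52489e+02  0.00000e+00  1.30000e-02]
round1 0.67 [279. 199.] cols 240 309 rows 166 238 [ 3.98676e+02 -2.24978e+02  0.00000e+00  9.00000e-03]
[-6.000e-04  1.000e-04  1.199e-01 -7.000e-04]
```

Request:
carry_out(moves=[[0.001,0.001,0.04,0],[0,0,0.04,0],[0,0,0.025,0],[0,0,0.014,0],[0,0,0,0],[0,0,0,0],[0,0,0,0]])

```text
time_s: 27.1
ee_pos: [399.5, -224.6, 33.7]
eef_rot: [0.001, 0.707, 0.707, 0.0]
force: [0.3, 0.2, 0.1]
opening: 1.004
grip_force: 0.0
```

Request:
carry_out(moves=[[0,0,0,0],[0,0,0,0],[0,0,0,0],[0,0,0,0],[0,0,0,0],[0,0,0,0]], grip=0, grip_force=60)

```text
time_s: 27.7
ee_pos: [399.2, -224.7, 34.4]
eef_rot: [0.001, 0.707, 0.707, 0.0]
force: [-6.1, 4.8, 20.8]
opening: 0.689
grip_force: 59.5
```

Request:
carry_out(moves=[[0,0,-0.04,0],[0,0,-0.04,0],[0.028,0.029,0,0],[0.028,0.029,0,0],[0.028,0.029,0,0],[0.028,0.029,0,0],[0.028,0.029,0,0],[0.028,0.029,0,0],[0.028,0.029,0,0],[0.026,0.027,0,0],[0,0,0,0],[0,0,0,0]])

```text
time_s: 28.9
ee_pos: [628.8, -2.3, 112.5]
eef_rot: [-0.0, 0.707, 0.707, -0.0]
force: [-0.3, 0.6, -1.3]
opening: 0.687
grip_force: 65.2
```

```bash
python3 -c "
from h import *
print(delta(629,-3,54,1.5708))"
```

```text
[-0.0007  0.0002  0.0585  0.0001]
```

Request:
carry_out(moves=[[-0.001,0,0.02,0],[0,0,0.02,0],[0,0,0.01,0],[0,0,0.006,0],[0,0,0.001,0],[0,0,0,0],[0,0,0,0]])

```text
time_s: 29.6
ee_pos: [629.3, -3.8, 56.7]
eef_rot: [0.0, 0.707, 0.707, 0.0]
force: [-1.3, -0.6, -0.7]
opening: 0.692
grip_force: 65.2
```

Request:
carry_out(moves=[[0,0,0.001,0],[0,0,0,0],[0,0,0,0],[0,0,0,0],[0,0,-0.02,0],[0,0,-0.04,0],[0,0,-0.04,0],[0,0,0,0]], grip=1)

```text
time_s: 30.4
ee_pos: [631.0, -3.8, 161.0]
eef_rot: [0.003, 0.707, 0.707, 0.003]
force: [0.3, -0.9, -0.3]
opening: 1.002
grip_force: 0.0
```

```bash
python3 look.py round1 square1; python3 -c "
from h import *
print(delta(448,-10.5,160,1.5708-.17))"
```

```text
30.4 [631.03097928  -3.79387363 160.97841022] -0.001
round1 0.88 [271. 337.] cols 241 302 rows 311 357 [ 6.30067e+02 -1.63570e+02  0.00000e+00  2.99000e-01]
round1 0.83 [272. 206.] cols 236 307 rows 169 244 [ 6.29978e+02 -1.02190e+01  0.00000e+00  3.40000e-02]
square1 0.94 [ 78. 205.] cols 39 117 rows 171 243 [ 4.47449e+02 -1.05630e+01 -1.77000e-01  3.40000e-02]
square1 0.89 [50. 70.] cols 0 101 rows 32 110 [ 4.48319e+02  1.06406e+02 -1.30000e-02  2.80000e-02]
square1 0.55 [270. 136.] cols 202 334 rows 0 352 [ 6.11226e+02  1.26613e+02 -2.80000e-02  7.83000e-01]
[-0.007  -0.1807 -0.0056  0.169 ]
```

Request:
carry_out(moves=[[-0.001,-0.03,0,0],[-0.001,-0.03,0,0],[-0.001,-0.03,0,0],[-0.001,-0.03,0,0],[-0.001,-0.03,0,0],[-0.002,-0.033,0,0],[0,0,0.02,0.088],[0,0,0.02,0.088],[0,0,0,0],[0,0,0,0]])

```text
time_s: 31.55
ee_pos: [445.7, -10.5, 114.5]
eef_rot: [-0.001, 0.766, 0.643, -0.001]
force: [-0.3, -0.7, 0.5]
opening: 1.005
grip_force: 0.0
```

```bash
python3 look.py square1; python3 -c "
from h import *
print(delta(447.5,-10.5,32,1.5708-.177))"
```

```text
31.55 [445.70580398 -10.48701206 114.5310611 ] -0.1744
square1 0.82 [246.  50.] cols 194 296 rows 0 106 [4.48511e+02 1.06661e+02 1.90000e-02 5.00000e-03]
square1 0.73 [280. 216.] cols 239 314 rows 178 254 [ 4.47493e+02 -1.03850e+01 -1.86000e-01  1.20000e-02]
[0.0002 0.0012 0.0833 0.0021]
```

Request:
carry_out(moves=[[0,0.002,0.03,0.006],[0,0,0.03,0],[0,0,0.018,0],[0,0,0.005,0],[0,0,0,0],[0,0,0,0],[0,0,0,0]])

```text
time_s: 32.35
ee_pos: [448.5, -10.9, 32.9]
eef_rot: [0.001, 0.769, 0.64, 0.001]
force: [-0.0, 0.4, -0.4]
opening: 0.997
grip_force: 0.0
```

Request:
carry_out(moves=[[0,0,0,0],[0,0,0,0],[0,0,0,0],[0,0,0,0],[0,0,0,0],[0,0,0,0]], grip=0, grip_force=60)

```text
time_s: 32.95
ee_pos: [448.2, -10.9, 32.6]
eef_rot: [0.0, 0.769, 0.64, 0.0]
force: [-3.9, 0.1, 11.7]
opening: 0.641
grip_force: 62.2
```

Request:
carry_out(moves=[[0,0,-0.04,0],[0,0,-0.04,0],[0,0,0,-0.089],[0,0,0,-0.089],[-0.011,0.03,0,0],[-0.011,0.03,0,0],[-0.011,0.03,0,0],[-0.011,0.03,0,0],[-0.011,0.03,0,0],[-0.011,0.03,0,0],[0,0,0,0],[0,0,0,0]])

```text
time_s: 34.15
ee_pos: [627.3, -77.8, 111.2]
eef_rot: [-0.001, 0.709, 0.705, -0.0]
force: [0.5, -0.1, -0.4]
opening: 0.633
grip_force: 65.0
```

```bash
python3 -c "
from h import *
print(delta(629,-77,54,1.5708-.004))"
```

```text
[ 0.0008  0.0018  0.0572 -0.0012]
```

Request:
carry_out(moves=[[0.001,0.002,0.02,-0.001],[0,0,0.02,0],[0,0,0.01,0],[0,0,0.006,0],[0,0,0.001,0],[0,0,0,0],[0,0,0,0]])

```text
time_s: 34.85
ee_pos: [629.9, -76.7, 55.6]
eef_rot: [0.0, 0.708, 0.706, 0.0]
force: [-0.6, -0.3, -0.9]
opening: 0.639
grip_force: 64.9
```

Request:
carry_out(moves=[[0,0,0.001,0],[0,0,0,0],[0,0,0,0],[0,0,0,0],[0,0,-0.02,0],[0,0,-0.04,0],[0,0,-0.04,0],[0,0,0,0]], grip=1)

```text
time_s: 35.65
ee_pos: [631.7, -77.1, 160.0]
eef_rot: [0.004, 0.708, 0.706, 0.003]
force: [0.5, 0.2, -0.4]
opening: 0.997
grip_force: 0.0
```

Request:
carry_out(moves=[[0.03,-0.03,0,0],[0.03,-0.03,0,0],[0.03,-0.03,0,0],[0.03,-0.03,0,0],[0.03,-0.03,0,0],[0.033,-0.032,0.02,0],[0,0,0.02,0],[0,0,0,0],[0,0,0,0]])

```text
time_s: 36.55
ee_pos: [448.9, 106.6, 114.3]
eef_rot: [0.0, 0.709, 0.706, 0.0]
force: [-0.8, 0.7, -1.0]
opening: 0.998
grip_force: 0.0
```

```bash
python3 look.py square1; python3 -c "
from h import *
print(delta(448.5,106.5,32,1.5708))"
```

```text
36.55 [448.86037684 106.64418472 114.28182514] -0.0042
square1 0.9 [449. 403.] cols 429 471 rows 379 419 [ 6.37481e+02 -1.41237e+02  8.16000e-01  4.02000e-01]
square1 0.58 [274. 220.] cols 236 311 rows 178 255 [ 4.48645e+02  1.06661e+02 -5.00000e-03  1.20000e-02]
[ 0.     -0.0009  0.0827 -0.0049]
```

Request:
carry_out(moves=[[0,0,0.03,0.001],[0,0,0.03,0],[0,0,0.018,0],[0,0,0.005,0],[0,0,0,0],[0,0,0,0],[0,0,0,0]])

```text
time_s: 37.35
ee_pos: [449.1, 106.9, 32.0]
eef_rot: [0.001, 0.709, 0.705, 0.001]
force: [0.3, 0.2, -0.0]
opening: 0.999
grip_force: 0.0
```

Request:
carry_out(moves=[[0,0,0,0],[0,0,0,0],[0,0,0,0],[0,0,0,0],[0,0,0,0],[0,0,0,0]], grip=0, grip_force=60)

```text
time_s: 37.95
ee_pos: [448.7, 106.9, 31.7]
eef_rot: [0.0, 0.709, 0.705, 0.0]
force: [-3.2, 0.5, 11.2]
opening: 0.64
grip_force: 62.7
```

Request:
carry_out(moves=[[0,0,-0.04,0],[0,0,-0.04,0],[-0.006,0.03,0,0],[-0.006,0.03,0,0],[-0.006,0.03,0,0],[-0.006,0.03,0,0],[-0.006,0.03,0,0],[-0.006,0.03,0,0],[0,0,0,0],[0,0,0,0]])

```text
time_s: 38.95
ee_pos: [628.0, 69.9, 110.3]
eef_rot: [-0.0, 0.709, 0.705, -0.0]
force: [-0.0, -0.6, -1.8]
opening: 0.636
grip_force: 64.4
```

```bash
python3 -c "
from h import *
print(delta(629,71,54,1.5708-.004))"
```

```text
[ 0.0011  0.0011  0.0563 -0.0013]
```

Request:
carry_out(moves=[[0.001,0.001,0.02,-0.001],[0,0,0.02,0],[0,0,0.01,0],[0,0,0.006,0],[0,0,0.001,0],[0,0,0,0],[0,0,0,0]])

```text
time_s: 39.65
ee_pos: [629.6, 71.0, 54.8]
eef_rot: [0.0, 0.709, 0.706, 0.0]
force: [-0.6, 0.3, -0.7]
opening: 0.639
grip_force: 64.5
```

Request:
carry_out(moves=[[0,0,0.001,0],[0,0,0,0],[0,0,0,0],[0,0,0,0],[0,0,-0.02,0],[0,0,-0.04,0],[0,0,-0.04,0],[0,0,0,0]], grip=1)

```text
time_s: 40.45
ee_pos: [631.3, 71.1, 159.1]
eef_rot: [0.003, 0.709, 0.706, 0.003]
force: [-0.3, -0.2, 1.0]
opening: 0.999
grip_force: 0.0
```

Request:
carry_out(moves=[[0.02,-0.03,0,0],[0.02,-0.03,0,0],[0.02,-0.03,0,0],[0.02,-0.03,0,0],[0.02,-0.03,0,0],[0.02,-0.03,0,0],[0.02,-0.03,0,0],[0.02,-0.03,0,0],[0,0,0.02,0],[0,0,0.02,0],[0,0,0,0],[0,0,0,0]])

```text
time_s: 41.65
ee_pos: [390.0, 231.9, 113.2]
eef_rot: [-0.0, 0.709, 0.706, -0.0]
force: [0.1, -0.1, 0.3]
opening: 1.002
grip_force: 0.0
```

```bash
python3 look.py round1; python3 -c "
from h import *
print(delta(390,229.5,32,1.5708))"
```

```text
41.65 [389.96724978 231.8772159  113.18141499] -0.0042
round1 0.97 [275. 222.] cols 236 317 rows 179 263 [3.91834e+02 2.28236e+02 0.00000e+00 1.20000e-02]
[-0.0025 -0.0005  0.0818 -0.0044]
```

Request:
carry_out(moves=[[-0.003,0.001,0.03,0],[0,0,0.03,0],[0,0,0.016,0],[0,0,0.005,0],[0,0,0,0],[0,0,0,0],[0,0,0,0]])

```text
time_s: 42.45
ee_pos: [391.4, 229.2, 33.0]
eef_rot: [0.0, 0.709, 0.706, 0.001]
force: [-0.1, -0.8, -1.1]
opening: 0.996
grip_force: 0.0
```

Request:
carry_out(moves=[[0,0,0,0],[0,0,0,0],[0,0,0,0],[0,0,0,0],[0,0,0,0],[0,0,0,0]], grip=0, grip_force=60)

```text
time_s: 43.05
ee_pos: [391.2, 229.0, 33.2]
eef_rot: [0.0, 0.708, 0.706, 0.0]
force: [-5.9, -4.5, 20.1]
opening: 0.697
grip_force: 59.7
```

Request:
carry_out(moves=[[0,0,-0.04,0],[0,0,-0.04,0],[-0.01,0.03,0,0],[-0.01,0.03,0,0],[-0.01,0.03,0,0],[-0.01,0.03,0,0],[-0.01,0.03,0,0],[-0.01,0.03,0,0],[-0.01,0.03,0,0],[-0.014,0.028,0,0],[0,0,0,0],[0,0,0,0]])

```text
time_s: 44.25
ee_pos: [628.3, 143.7, 111.4]
eef_rot: [-0.0, 0.709, 0.705, -0.0]
force: [-0.3, -0.0, -0.8]
opening: 0.693
grip_force: 65.6
```

```bash
python3 -c "
from h import *
print(delta(629.5,145,54,1.5708-.004))"
```

```text
[ 0.0013  0.0012  0.0574 -0.0007]
```

Request:
carry_out(moves=[[0.001,0.001,0.02,0],[0,0,0.02,0],[0,0,0.01,0],[0,0,0.006,0],[0,0,0.001,0],[0,0,0,0],[0,0,0,0]])

```text
time_s: 44.95
ee_pos: [629.8, 145.1, 55.8]
eef_rot: [0.0, 0.708, 0.706, 0.0]
force: [-1.0, -0.5, -0.4]
opening: 0.688
grip_force: 65.6
```

Request:
carry_out(moves=[[0,0,0.001,0],[0,0,0,0],[0,0,0,0],[0,0,0,0],[0,0,-0.02,0],[0,0,-0.04,0],[0,0,-0.04,0],[-0.03,-0.02,-0.03,0],[-0.03,-0.02,-0.03,0],[-0.03,-0.01,-0.015,0],[0,0,0,0],[0,0,0,0]], grip=1)

```text
time_s: 46.15
ee_pos: [579.2, 54.8, 229.3]
eef_rot: [0.0, 0.709, 0.705, 0.0]
force: [0.0, 0.9, 0.3]
opening: 0.997
grip_force: 0.0
```

```bash
python3 look.py; python3 - <<'E'
from h import *
import glob,os
f=max(glob.glob('pics/w*.png'),key=os.path.getmtime); im=cv2.imread(f)
c=cam('wrist'); k=0
for y in (145,71,-3,-77,-151):
    q=proj(place(prism(62,62,50,50,1) if k%2==0 else prism(56,56,50,50),629,y,0),c); k+=1
    cv2.polylines(im,[np.int32(q[:len(q)//2]*16)],True,(0,0,255),1,cv2.LINE_AA,4)
cv2.imwrite('pics/ov2.png',cv2.resize(im[0:400,0:520],None,fx=1.5,fy=1.5,interpolation=cv2.INTER_CUBIC))
for n,p in (('round1',prism(62,62,20,50,1)),('square1',prism(56,56,20,50))):
    for r in trace('wrist',n): print(n,round(r['conf'],2),r['position'],np.round(fit(r['region'],p,c,0,n[0]=='s'),2))
print(delta(510,380,200,1.3708))
E
```

```text
46.15 [579.19804632  54.82699019 229.27925589] -0.0051
round1 0.89 [320.0, 238.6] [ 6.2999e+02 -3.6900e+00  0.0000e+00  3.0000e-02]
round1 0.78 [325.1, 101.1] [6.2935e+02 1.4476e+02 0.0000e+00 5.0000e-02]
round1 0.59 [313.9, 338.0] [ 6.3150e+02 -1.5128e+02  0.0000e+00  3.3000e-01]
square1 0.77 [317.1, 287.8] [ 6.3096e+02 -7.6380e+01 -0.0000e+00  4.0000e-02]
square1 0.66 [318.6, 172.8] [ 6.2995e+02  7.2010e+01 -1.0000e-02  2.0000e-02]
[ 0.3239 -0.0701  0.0281  0.1969]
```

View pics/ov2.png

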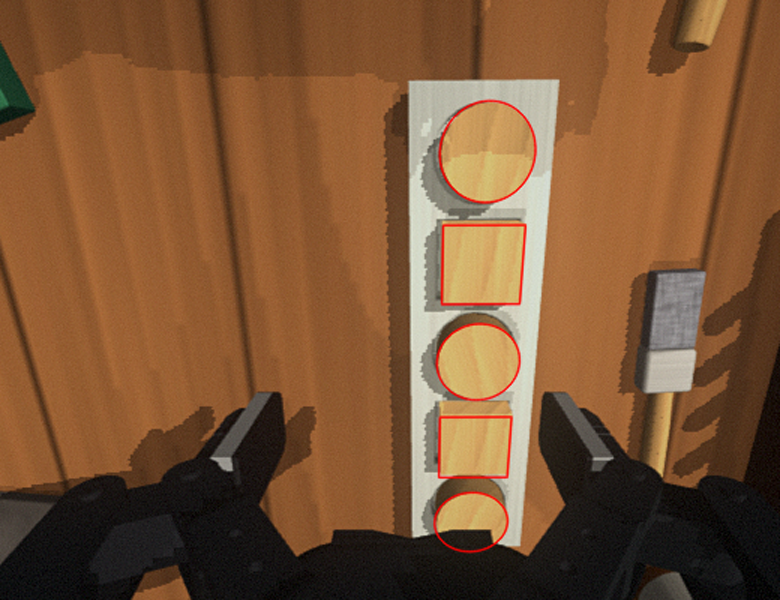

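All five blanks lie on the predicted seated outlines (tops at z=50). Next is the timer.

Request:
carry_out(moves=[[0.034,-0.004,0,0],[0.034,-0.004,0,0],[0.034,-0.004,0,0],[0.034,-0.004,0,0],[0.034,-0.004,0,0],[0.034,-0.004,0,0],[0.034,-0.004,0,0],[0.034,-0.004,0,0],[0.034,-0.004,0,0],[0.034,-0.004,0,0],[0,0,0,0],[0,0,0,0]])

```text
time_s: 47.5
ee_pos: [539.8, 396.4, 227.6]
eef_rot: [-0.0, 0.708, 0.706, -0.001]
force: [-1.1, 0.4, -0.3]
opening: 1.004
grip_force: 0.0
```

```bash
python3 look.py timer start_top; python3 - <<'E'
from h import *
import glob,os
f=max(glob.glob('pics/w*.png'),key=os.path.getmtime); im=cv2.imread(f)
for n in('start','selector','timer'):
    for r in trace('wrist',n):
        v,u=np.nonzero(r['region']); print(n,round(r['conf'],2),r['position'],u.min(),u.max(),v.min(),v.max())
cv2.imwrite('pics/t1.png',cv2.resize(im[0:360,140:420],None,fx=1.65,fy=1.65,interpolation=cv2.INTER_CUBIC))
E
```

```text
47.5 [539.82956696 396.37768884 227.56202188] -0.0019
timer 0.58 [275. 199.] cols 218 340 rows 132 272 [ 5.41615e+02  3.76726e+02 -2.14000e-01  1.60000e-02]
start_top 0.79 [282. 176.] cols 270 298 rows 161 188 [5.49940e+02 4.15874e+02 0.00000e+00 8.50000e-02]
start 0.81 [285.1, 172.6] 270 298 161 189
selector 0.8 [271.1, 240.5] 247 294 215 266
selector 0.72 [336.0, 336.0] 301 375 322 355
timer 0.58 [274.6, 198.7] 218 340 132 272
```

View pics/t1.png

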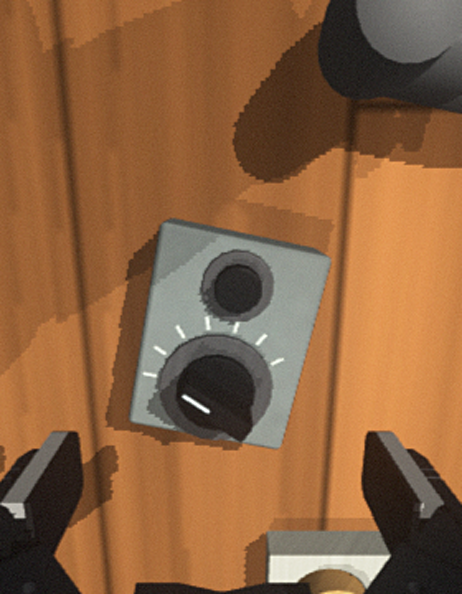

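The timer view shows the knob bar at about (215,400) in the crop with its white pointer mark running (184,397)–(208,411), and the button at (238,288). Next I compute the pointer angle.

```bash
python3 - <<'E'
from h import *
c=cam('wrist')
w=lambda p,z: ray((p[0]/1.65+140,p[1]/1.65),z,c)[:2]
a=-.214; T=np.array([541.6,376.7]); ay=np.array([-np.sin(a),np.cos(a)]); K=T-30*ay; B=T+40*ay
print('knob',K,'button',B)
m1,m2=w((184,397),94),w((208,411),94); print('mark',m1,m2,np.degrees(np.arctan2(*(m1-m2)[::-1])),'off',180+np.degrees(a))
for t in [(150,374),(160,350),(181,331),(208,324),(235,327),(261,340),(277,361)]:
    d=w(t,50)-K; print(np.round(w(t,50)),round(np.degrees(np.arctan2(d[1],d[0])),1),round(np.hypot(*d),1))
for z in(87,94): print(proj(np.r_[K,z],c)*1.65-[231,0])
print(w((238,288),64))
d=m1-K; print(np.degrees(np.arctan2(d[1],d[0])),np.hypot(*d)); d=m2-K; print(d)
E
```

```text
knob [535.22888964 347.38432241] button [550.09481382 415.78757012]
mark [519.23200889 356.93866727] [533.11705902 347.90909728] 146.96369716226837 off 167.73870318420038
[493. 354.] 170.5 42.7
[501. 371.] 145.3 42.2
[515. 384.] 118.9 42.3
[533. 389.] 93.7 41.7
[550. 387.] 69.4 42.2
[567. 378.] 43.8 44.2
[578. 363.] 20.3 45.8
[[211.81590038 406.74660491]]
[[211.5945588  411.79528062]]
[551.41241507 415.33529552]
149.15169080679928 18.632919780928802
[-2.11183062  0.52477488]
```

Request:
carry_out(moves=[[-0.025,-0.003,0.03,0],[-0.024,-0.002,0.03,0],[0,0,0.02,0],[0,0,0,-0.14],[0,0,0,-0.14],[0,0,0,-0.14],[0,0,0,-0.14],[0,0,0,-0.14],[0,0,0,-0.13],[0,0,0,-0.13],[0,0,0,0],[0,0,0,0]], grip=0.5)

```text
time_s: 49.0
ee_pos: [535.4, 346.1, 149.0]
eef_rot: [0.0, 0.305, 0.952, 0.0]
force: [0.7, 0.1, 0.5]
opening: 0.497
grip_force: 0.0
```

```bash
python3 - <<'E'
from h import *
import glob,os
print(delta(535.2,347.4,85,2.531)); c=cam('wrist'); im=get_image('wrist')[:,:,::-1].copy()
for s in(-1,1):
  q=proj(place(np.array([[-24.5,-7,94],[24.5,-7,94],[24.5,7,94],[-24.5,7,94.]]),535.2,347.4,2.531),c)
cv2.polylines(im,[np.int32(q*16)],True,(0,0,255),1,cv2.LINE_AA,4)
q=proj([[535.2,347.4,94]],c)[0]; print(q)
cv2.imwrite('pics/k1.png',cv2.resize(im[90:330,150:410],None,fx=2.3,fy=2.3,interpolation=cv2.INTER_CUBIC))
E
```

```text
[ 0.001   0.0009  0.064  -0.0085]
[275.61288881 235.32520726]
```

View pics/k1.png

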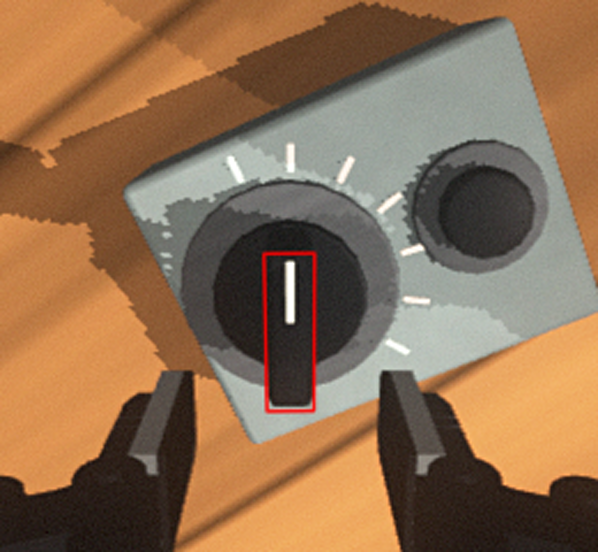

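The predicted bar outline sits on the knob, the pointer is aimed at the second tick (click 1), and the fingers straddle the bar. It needs two more clicks clockwise.

Request:
carry_out(moves=[[0.001,0.001,0.02,0],[0,0,0.02,0],[0,0,0.015,0],[0,0,0.007,0],[0,0,0,0],[0,0,0,0]])

```text
time_s: 49.65
ee_pos: [535.4, 347.9, 87.7]
eef_rot: [0.0, 0.303, 0.953, 0.0]
force: [0.4, -0.4, 0.2]
opening: 0.505
grip_force: 0.0
```

Request:
carry_out(moves=[[0,0,0,0],[0,0,0,0],[0,0,0,0],[0,0,0,0],[0,0,0,0],[0,0,0,0]], grip=0, grip_force=30)

```text
time_s: 50.25
ee_pos: [535.2, 347.7, 87.8]
eef_rot: [0.0, 0.303, 0.953, 0.0]
force: [-2.8, -3.2, 6.0]
opening: 0.157
grip_force: 31.3
```

Request:
carry_out(moves=[[0,0,0,0.14],[0,0,0,0.14],[0,0,0,0.14],[0,0,0,0.14],[0,0,0,0.14],[0,0,0,0.14],[0,0,0,0.03],[0,0,0,0],[0,0,0,0]])

```text
time_s: 51.15
ee_pos: [535.1, 347.5, 87.8]
eef_rot: [0.0, 0.676, 0.737, -0.0]
force: [-5.3, -4.0, 6.8]
opening: 0.162
grip_force: 31.4
```

```bash
python3 - <<'E'
from h import *
print(delta(535.2,347.4,85,np.radians(95.7)))
E
```

```text
[-0.0001  0.0001  0.0028 -0.0137]
```

Request:
carry_out(moves=[[0,0,0,0],[0,0,0,0],[0,0,0,0],[0,0,-0.02,0],[0,0,-0.03,0],[0,0,-0.03,0],[0.02,0,-0.02,0],[0,0,0,0],[0,0,0,0]], grip=0.5)

```text
time_s: 52.05
ee_pos: [533.2, 367.7, 186.4]
eef_rot: [0.0, 0.676, 0.737, -0.0]
force: [0.2, 0.3, -0.7]
opening: 0.496
grip_force: 0.0
```

```bash
python3 - <<'E'
from h import *
print(delta(551,415.5,120,np.radians(95.7))); c=cam('wrist'); im=get_image('wrist')[:,:,::-1].copy()
q=proj(place(np.array([[-24.5,-7,94],[24.5,-7,94],[24.5,7,94],[-24.5,7,94.]]),535.2,347.4,np.radians(95.7)),c)
cv2.polylines(im,[np.int32(q*16)],True,(0,0,255),1,cv2.LINE_AA,4)
q=proj(place(prism(30,30,64,64,1),550.5,415.7,0),c); cv2.polylines(im,[np.int32(q*16)],True,(0,255,0),1,cv2.LINE_AA,4)
cv2.imwrite('pics/k2.png',cv2.resize(im[60:330,150:410],None,fx=2.2,fy=2.2,interpolation=cv2.INTER_CUBIC))
E
```

```text
[ 0.0461  0.0219  0.0664 -0.0128]
```

View pics/k2.png

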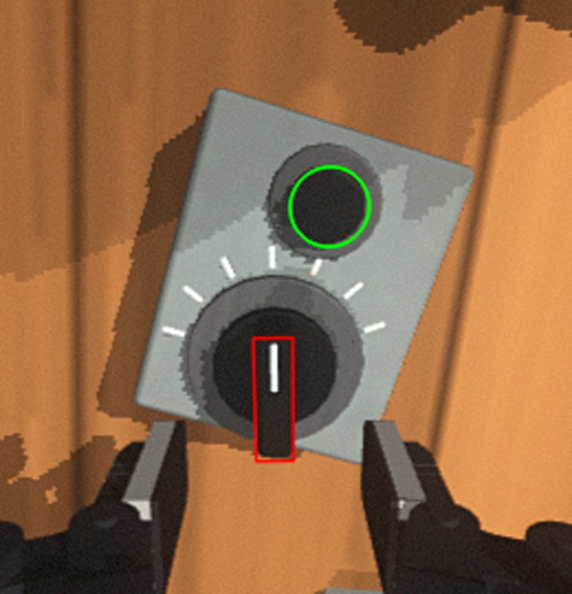

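The pointer stands at the fourth tick (click 3) on the predicted outline, and the button matches the green circle. I'll check the blanks and the tray once from above before pressing.

```bash
python3 - <<'E'
from h import *
im=get_image('top'); c=cam('top')
cv2.imwrite('pics/top2.png',cv2.resize(im[120:300,90:460][:,:,::-1],None,fx=2.1,fy=2.1,interpolation=cv2.INTER_CUBIC))
for n,p in (('round1',prism(62,62,20,50,1)),('square1',prism(56,56,20,50)),('done_round',prism(62,62,5,35,1)),('done_square',prism(56,56,5,35))):
    for r in trace('top',n): print(n,round(r['conf'],2),r['position'],np.round(fit(r['region'],p,c,0,n[0]=='s'),2))
E
```

```text
round1 0.93 [336.0, 171.1] [ 6.2925e+02 -1.5372e+02  0.0000e+00  3.0000e-02]
round1 0.85 [282.4, 172.3] [ 6.2793e+02 -4.1500e+00  0.0000e+00  4.0000e-02]
round1 0.58 [234.6, 174.8] [6.2861e+02 1.4464e+02 0.0000e+00 4.0000e-02]
square1 0.9 [257.2, 174.3] [ 6.2855e+02  7.0300e+01 -1.0000e-01  2.0000e-02]
square1 0.64 [309.9, 170.2] [ 6.2839e+02 -7.7090e+01 -9.0000e-02  2.0000e-02]
done_round 0.94 [409.5, 185.9] [ 5.9476e+02 -3.5556e+02  0.0000e+00  5.0000e-02]
done_square 0.61 [412.7, 216.9] [ 5.1795e+02 -3.6495e+02  0.0000e+00  7.0000e-02]
```

View pics/top2.png

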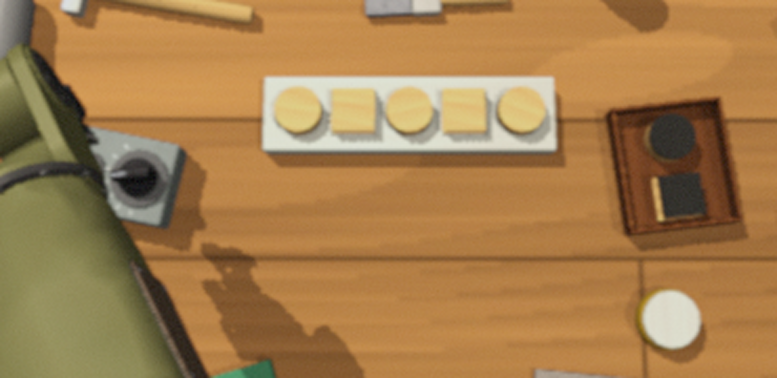

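Request:
carry_out(moves=[[0.023,0.011,0.02,0],[0.023,0.011,0.02,0],[0,0,0.02,0],[0,0,0,0],[0,0,0,0],[0,0,0,0]], grip=0)

```text
time_s: 52.95
ee_pos: [551.8, 415.2, 128.5]
eef_rot: [0.0, 0.676, 0.737, 0.001]
force: [-0.1, -0.2, 1.1]
opening: -0.007
grip_force: 0.0
```

All five blanks are seated at (300..522,110) in the crop, both finished heels lie in the tray, and the tin is unmoved. Pressing the button.

Request:
carry_out(moves=[[0,0,0.02,0],[0,0,0.015,0],[0,0,0.01,0],[0,0,0,0],[0,0,0,0],[0,0,0.004,0],[0,0,0.003,0],[0,0,0.001,0],[0,0,0,0],[0,0,0,0]])

```text
time_s: 53.95
ee_pos: [551.8, 415.7, 75.1]
eef_rot: [0.0, 0.676, 0.737, 0.001]
force: [-0.0, 1.4, 6.8]
opening: 0.004
grip_force: 3.7
```

Request:
carry_out(moves=[[0,0,0.001,0],[0,0,0,0],[0,0,0,0]])

```text
time_s: 54.25
ee_pos: [551.9, 415.7, 75.0]
eef_rot: [0.0, 0.676, 0.737, 0.001]
force: [-3.1, -2.5, 14.9]
opening: -0.003
grip_force: 7.1
```

Request:
carry_out(moves=[[0,0,-0.01,0],[0,0,-0.02,0],[0,0,-0.03,0],[0,0,-0.04,0],[0,0,-0.04,0],[0,0,0,0],[0,0,0,0],[0,0,0,0]])

```text
time_s: 55.05
ee_pos: [550.9, 415.1, 211.5]
eef_rot: [-0.0, 0.676, 0.737, -0.001]
force: [0.0, -0.2, -0.2]
opening: 0.002
grip_force: 0.0
```

```bash
python3 - <<'E'
from h import *
get_image('top'); c=cam('top')
for n,p in (('round1',prism(62,62,20,50,1)),('square1',prism(56,56,20,50)),('done_round',prism(62,62,5,35,1)),('done_square',prism(56,56,5,35))):
    for r in trace('top',n): print(n,round(r['conf'],2),np.round(fit(r['region'],p,c,0,n[0]=='s'),2))
E
python3 look.py start_top; cp $(ls -t pics/w*.png|head -1) pics/last.png
```

```text
round1 0.85 [ 6.2879e+02 -1.5308e+02  0.0000e+00  1.0000e-02]
round1 0.77 [ 6.2792e+02 -4.3400e+00  0.0000e+00  2.0000e-02]
round1 0.56 [6.2868e+02 1.4428e+02 0.0000e+00 2.0000e-02]
square1 0.73 [6.2989e+02 7.1060e+01 5.0000e-02 2.0000e-02]
square1 0.67 [5.3680e+02 3.7832e+02 3.3000e-01 6.4000e-01]
square1 0.64 [ 6.2882e+02 -7.7430e+01 -1.0000e-01  3.0000e-02]
square1 0.15 [ 3.5416e+02 -3.3611e+02  5.0000e-02  9.0000e-02]
done_round 0.61 [ 5.9478e+02 -3.5574e+02  0.0000e+00  6.0000e-02]
done_square 0.8 [ 5.1463e+02 -3.6409e+02  0.0000e+00  2.0000e-02]
done_square 0.69 [600.71 -47.04   0.     0.78]
55.3 [551.21901447 415.26218862 212.06468961] 0.086
start_top 0.94 [274. 197.] cols 258 287 rows 182 211 [5.49825e+02 4.16080e+02 0.00000e+00 7.50000e-02]
```

View pics/last.png

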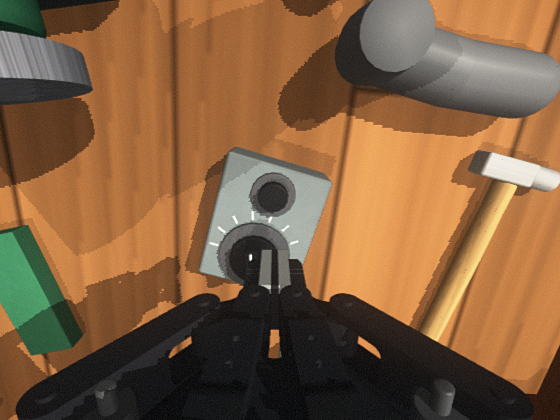

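The button at (274,197) is up, the knob mark at (251,257) still points at the fourth tick, and the robot is clear.

```bash
python3 -c "
from rig import job
print(job.sign_off())"
```

```text
the job is handed in; nothing more can be done
None
```

The job is handed in, with no verdict returned: all five blanks are seated, both finished heels are in the tray, the knob is on click three, the start button was pressed and released, and the tin was left alone.

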